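# Pack the amber set into the two-layer jewellery case

### The job

Pack this order into the wooden jewellery case: lay the amber brooch flat, stone up, in the empty nest at the bottom, then fit the white divider tray level on the ledges above it, and then stand the silver pill box upright in either compartment of the divider. Set the brooch and the pill box down, do not drop them in.

Things in the scene. Friction and masses are not known exactly. Their poses are not given: they have to be found in the camera images.
- case: Open pale wooden case, fixed, outside 140 (x) by 184 (y), 58 mm high, walls 6. Origin: centre of underside, z up. Dark ledges at both y ends, 58 to 86 mm from centre, full width, tops at 38 mm, carry the divider. Between them a dark red floor at 13 mm has two cream-lined 50 mm square nests, 5 to 6 mm deep, at y +28 (empty) and y -28 (holds a pearl-white brooch, fixed, 36 across, top at 32 mm).
- case_nest (a point): Centre of the empty nest of the case, 8 mm above the case's underside (the nest's bottom lies at 7 mm). Axes as the case's.
- amber_brooch: Round brooch: silver-grey straight-sided bezel 36 mm across, 18 mm high, domed orange-amber stone on top (25 mm high in all), about 45 g. Origin: centre of underside, z up. Stands on the bench on the +y side among a green-stone and a blue-stone brooch of the same shape and two pill boxes; the spots vary.
- divider: White tray, lying at -y, about 150 g: plate 100 (x) by 148 (y), 6 mm thick, rim 4 wide to 12 mm high. Dark grip bar across its middle, 60 (x) by 12 (y), top 32 mm above the underside: pinch it across y. Two grey compartments, 92 by 64 mm, at y +38 and -38. Origin: centre of underside, z up. Same after a half turn. Fits lengthwise in the case with 12 to 14 mm play a side, underside at 38 mm.
- silver_box: Round closed pill box, plain silver-grey metal, flat fixed lid, 38 mm across, 20 mm high, about 50 g. Origin: centre of underside, z up. Stands on the bench on the +y side among the brooches and a brass-yellow pill box of the same shape; the spots vary.
There are look-alikes about, which are no part of the job. What is shaped like the silver_box but pink is not meant.

How it is judged (in metres and radians):
On the way, in this order (a step that is already met when the one before it is completed fails the run):
1. the amber brooch lies in the empty nest, released (horizontal distance between amber_brooch and case_nest below 0.014 m and z of amber_brooch in the frame of case_nest below 0.003 m and angle between amber_brooch's own z axis and vertical below 0.1 rad and contact force between the fingers and amber_brooch below 0.1 N), for 0.2 s.
2. the divider rests level on both ledges above it, released (horizontal distance between amber_brooch and case_nest below 0.014 m and z of amber_brooch in the frame of case_nest below 0.003 m and angle between amber_brooch's own z axis and vertical below 0.1 rad and z of divider in the frame of case between 0.035 and 0.041 m and angle between divider's own z axis and vertical below 0.06 rad and x of divider in the frame of case between -0.02 and 0.02 m and y of divider in the frame of case between -0.02 and 0.02 m and contact force between the fingers and divider below 0.1 N), for 0.2 s.
3. the silver pill box stands in a compartment of the divider, released (horizontal distance between amber_brooch and case_nest below 0.014 m and z of amber_brooch in the frame of case_nest below 0.003 m and angle between each of amber_brooch, silver_box's own z axis and vertical below 0.1 rad and z of divider in the frame of case between 0.035 and 0.041 m and angle between divider's own z axis and vertical below 0.06 rad and x of divider in the frame of case between -0.02 and 0.02 m and y of divider in the frame of case between -0.02 and 0.02 m and z of silver_box in the frame of divider between 0.003 and 0.009 m and x of silver_box in the frame of divider between -0.032 and 0.032 m and y of silver_box in the frame of divider between -0.056 and 0.056 m and contact force between the fingers and silver_box below 0.1 N), for 0.2 s.
At the end, for the whole second after the job is handed in: Brooch flat on the bottom of the nest, within 14 mm of its centre; divider level (0.06 rad), underside 35 to 41 mm above the case's, within 20 mm of the case's centre in x and y; pill box upright (0.1 rad) on the divider's plate in a compartment; all released and at rest (all of step 3 and contact force between the fingers and amber_brooch below 0.1 N and contact force between the fingers and divider below 0.1 N and linear speed of each of amber_brooch, divider, silver_box below 0.02 m/s); the robot touches nothing.
It fails at once if the amber brooch is dropped: in free fall over the case, more than about 20 mm above the nest's bottom (contact force between amber_brooch and anything else below 0.005 N and horizontal distance between amber_brooch and case below 0.08 m and z of amber_brooch in the frame of case above 0.028 m).
It fails at once if the silver pill box is dropped: in free fall over the case, more than about 20 mm above the divider (contact force between silver_box and anything else below 0.005 N and horizontal distance between silver_box and case below 0.08 m and z of silver_box in the frame of case above 0.065 m).
It also fails if it takes over 70 s, if anything falls off the work surface, if the arm or the gripper's body presses on something with over 40 N, if the wrist force passes 120 N, or if a joint passes its speed limit or range.

### The arm

A 7-joint arm with a two-finger parallel gripper is mounted at the origin on the work surface. World frame = base frame: x ahead of the robot, y to its left, z up, the work surface at z = 0. Lengths are in mm, angles in degrees, forces in N, time in s.
With the tool pointing down it reaches from about 425 to 950 mm from the base axis. Payload 4.7 kg.
Tool frame: the origin (TCP) lies midway between the tips of the shut fingers; the grasp point (between the pads) lies arm.pinch_z behind it (arm.pinch_z is the distance from the TCP to the grasp point, in mm); z points along the fingers, y is the line along which they close (so a half turn about z gives the same grasp; the last joint's range is limited). The gripper opens to 85 mm and grips with 20 to 120 N. Pads are 22 mm wide; open, the fingers measure 114 mm over their backs; the gripper's body (76 mm by 85 mm) begins 54 mm behind the grasp point. The pads swing forward as they close: fully open they stand 13 mm farther back than shut.
Start: joints at [-77.687, 26.849, -2.785, 87.806, 1.381, 65.374, -4.715], TCP at [162.897, 655.067, 231.335] pointing down, gripper open.
Joint ranges: [-148.3, 148.3], [-19.14, 114.17], [-79.39, 73.82], [5.75, 140.21], [-59.74, 239.74], [12.07, 113.84], [-152.46, 152.46]. Speed limits (degrees/s): [147.25, 147.25, 180, 180, 180, 180, 180].

### API

Orientations are given as [roll, pitch, yaw] about the fixed x, y, z axes, in that order (R = Rz(yaw) Ry(pitch) Rx(roll)).
In Python, from workcell import arm gives the robot as it stands.
- The arm moves only by the tool servo_tool, never from a script. Its argument "motion" is a list of rows, each a list of 7 numbers: the shift along the tool's x, y, z in units of 40 mm (1.0 is 40 mm), then the turn, a rotation vector about the tool's x, y, z in units of 5 degrees (1.0 is 5 degrees), then the finger opening in mm, from 0 to 85.4. In form: [[x, y, z, ax, ay, az, gripper], ...]. A call has 1 to 20 rows; each row shifts and turns the commanded pose from where the row before left it, along the tool's axes as they then stand; what a row does not reach is not made up. A row lasts 1/8 s, in which the tool goes at most 62.5 mm and 10.7 degrees, less where a joint would pass 70% of its speed; a pose out of reach is approached as far as the arm can. A call is refused whole if a number of a shift passes 1 or a number of a turn 1, either way. A call with a gripper value outside its range is refused whole. The fingers move at their own pace and stop on an object; "newtons" is the grip in N (left out, the last holds). Time passes only in rows, so rows that do not move let the fingers close. It gives the time, the measured TCP pose, the force, the opening and the grip force at its end, in the units of the state.
- arm.read_state(): the state, without advancing time (a new reading comes with each control period).
- arm.get_image(name): name is "side" or "top"; returns the picture (384x512x3 uint8, red, green, blue); there is no depth.
- arm.camera_model(name): a dict with "fov_y" (degrees; the focal length in pixels is half the picture's height over the tangent of half this angle, whatever the lens; pixels are square), "cx", "cy" (the principal point, pixels), "R" (3x3) and "t" (3): a world point X has camera coordinates R X + t. Camera axes: x right, y down, z forward; pixel columns grow to the right and rows downward; lengths in mm; the calibration is good to about 2 mm. A picture is of the moment at which its call begins. camera_model takes no time and is no camera call.
- arm.sign_off(): hands the job in; it is judged then, once.
Trained networks look in the newest picture that a camera, given by its name, has taken for a name from the list of things; names that differ only in an ending like _2 or _b are one class to them, and where a whole thing is asked for, a point or a joint stands for the part that bears it (a point fixed in the world has none). Each returns a list of dicts, best first, with "score" (0 to 1); they miss things now and then, are a little off and sometimes report something else, mostly with a low value. They report only what shows in the picture. A call takes as long as a camera call. They do not tell look-alikes from the thing itself.
- arm.look_for(camera, query): "box" ([centre column, centre row, width, height] in pixels, round what is visible of it).
- arm.silhouettes(camera, query): "pixels" (384x512 bool, what is visible of it) and "box" ([centre column, centre row, width, height] in pixels, round what is visible of it).
- arm.mark_of(camera, query): "location" ([column, row] in pixels: a listed point, or the origin of a listed thing).
The state is a dict: "clock": time; "joints": joint angles; "dq": joint speeds; "effort": joint torques, N m; "eef_pos": TCP position; "tool_rot": TCP orientation; "ft_force": force on the tool from outside, world axes, zero at the start; "wrist_torque": the same for the moment, N m; "width": finger opening in mm; "finger_force": force on a finger pad.
Only numpy, scipy, OpenCV 4.12 (cv2) and the standard library are available. Lean on these libraries where they do the work, as an engineer would, in place of code of your own. Each camera call takes 0.05 s, during which the arm holds its last target. There are 200 camera calls.

## Working session

There is one attempt and no reset: what is moved stays moved. The work goes in short steps, Python scripts to look and compute and a tool call to move; the robot and the scene stay as the last step left them, time stands still between calls to the robot, and variables do not carry over. Pictures are saved under pics/ and viewed, at most 10 in all, crops included, and the job is handed in when it is done.

Besides the shell and the picture viewer there is one more tool, called after ">>>" as a command line: name --pt "numbers of a row" for each row, then --argument value for the rest. servo_tool: Moves the arm, as the interface text tells. Its arguments: {"type":"object","properties":{"motion":{"type":"array","items":{"type":"array","items":{"type":"number"}}},"newtons":{"type":"number"}},"required":["motion"]}

```bash
mkdir -p pics; ls; python3 - <<'E'
from workcell import arm
import cv2, numpy as np
s=arm.read_state(); print(s, arm.pinch_z)
ims=[]
for n in("top","side"):
    im=arm.get_image(n); cv2.imwrite(f"pics/{n}0.png",im[:,:,::-1]); print(n,arm.camera_model(n))
    for q in("amber_brooch","silver_box","divider","case","case_nest"):
        print(n,q,[(round(d["score"],2),np.round(d["location"],1)) for d in arm.mark_of(n,q)])
E
```

```text
pics
{'clock': 0.0, 'joints': array([-77.68837947,  26.89851192,  -2.7851992 ,  87.87338861,
         1.37970632,  65.37527798,  -4.71493297]), 'dq': array([-0.02048437, -0.0267901 ,  0.13405853,  0.03043501,  0.01111437,
       -0.0499671 , -0.06591603]), 'effort': array([-9.20073653e-04, -5.10287082e+01, -4.72612283e-02, -2.37711167e+01,
        1.07448560e-02,  7.41278578e-03,  2.73191773e-05]), 'eef_pos': array([162.75957226, 654.48183493, 230.24975379]), 'tool_rot': array([-1.79886359e+02,  2.75707734e-03,  1.66035186e+02]), 'ft_force': array([ 0.37130254, -0.53850116,  0.7786326 ]), 'wrist_torque': array([-0.01450894, -0.02370779,  0.00847669]), 'finger_force': 0.0, 'width': 85.35557399620212} 18.700000000000003
top {'fov_y': 44.95929181702449, 'cx': 263.8772240303539, 'cy': 189.10029633053128, 'R': array([[-0.02478729, -0.99919682,  0.03148511],
       [-0.99650997,  0.02218494, -0.08047172],
       [ 0.07970859, -0.0333699 , -0.9962595 ]]), 't': array([   5.95987055,  505.92143448, 1040.7703682 ])}
top amber_brooch [(0.68, array([108.7, 211.4]))]
top silver_box [(0.65, array(
[... 161 characters left out ...]
e [(0.92, array([274.9, 144.3]))]
top case_nest [(0.94, array([264.3, 144.2]))]
side {'fov_y': 42.03609663093703, 'cx': 251.37439171788736, 'cy': 200.85645308329293, 'R': array([[ 0.84315366, -0.5376291 , -0.00684497],
       [-0.34565351, -0.53224264, -0.77281396],
       [ 0.41184409,  0.65396691, -0.63459572]]), 't': array([-415.52656241,  207.47472186,  928.427333  ])}
side amber_brooch [(0.63, array([167.9, 145.9]))]
side silver_box [(0.69, array([210.5, 181.8])), (0.67, array([186.2, 170.9])), (0.61, array([163.8, 186. ])), (0.48, array([155.8, 165.3]))]
side divider [(0.68, array([344.3, 302.2]))]
side case [(0.97, array([303.8, 211.6]))]
side case_nest [(0.81, array([297. , 199.6]))]
```

View pics/top0.png

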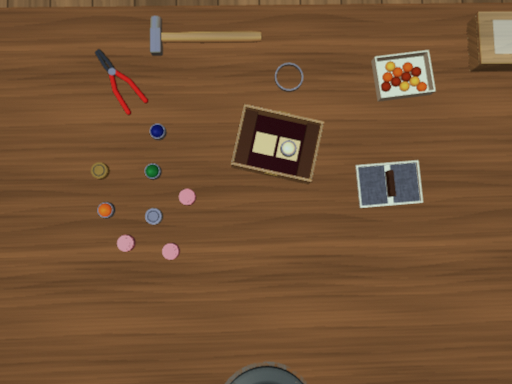

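View pics/side0.png

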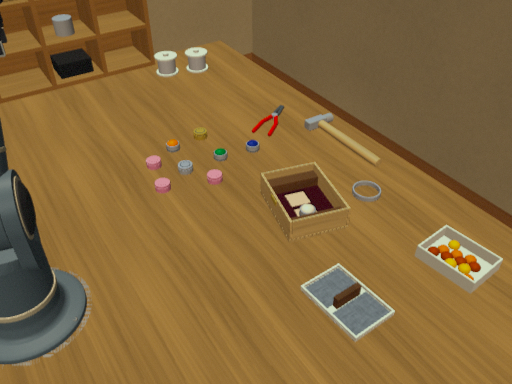

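Top view: amber at (105,210), silver box at (153,216), the pink ones at (187,197), (125,243) and (170,251), brass at (99,171), divider at (390,184), case at (278,143) rotated about 10°, with its empty nest on the left at (264,144). Side view: amber at (173,146), silver at (185,167).

```bash
cat > h.py <<'E'
from workcell import arm
import numpy as np, cv2
def ray(n,p,z):
    "world point at height z seen at pixel p"
    c=arm.camera_model(n); f=192/np.tan(np.radians(c["fov_y"]/2))
    d=c["R"].T@np.array([(p[0]-c["cx"])/f,(p[1]-c["cy"])/f,1]); o=-c["R"].T@c["t"]
    return o+d*(z-o[2])/d[2]
def proj(n,X):
    c=arm.camera_model(n); f=192/np.tan(np.radians(c["fov_y"]/2))
    v=c["R"]@np.asarray(X,float)+c["t"]; return v[:2]/v[2]*f+[c["cx"],c["cy"]]
def sil(n,q,near):
    L=[d for d in arm.silhouettes(n,q) if np.hypot(d["box"][0]-near[0],d["box"][1]-near[1])<12]
    return L[0]["pixels"] if L else None
E
python3 - <<'E'
from h import *
np.set_printoptions(precision=1,suppress=True)
arm.get_image("top");arm.get_image("side")
for q,zs,t,s in(("amber_brooch",(0,),(108.7,211.4),(167.9,145.9)),("silver_box",(0,),(154.2,217.7),(186.2,170.9)),("divider",(0,),(388.7,183),(344.3,302.2)),("case",(0,),(274.9,144.3),(303.8,211.6)),("case_nest",(8,),(264.3,144.2),(297,199.6))):
    print(q,ray("top",t,zs[0]),ray("side",s,zs[0]))
near={"amber_brooch":((105,210),(173,146),12.5),"silver_box":((153,216),(185,167),10),"divider":((390,184),(346,299),6),"case":((278,143),(303,200),58)}
for q,(a,b,z) in near.items():
    for n,p in(("top",a),("side",b)):
        m=sil(n,q,p)
        if m is None: print(q,n,"none");continue
        c=cv2.findContours(m.astype(np.uint8),0,1)[0]; c=max(c,key=cv2.contourArea)
        r=cv2.minAreaRect(c); M=cv2.moments(c); ctr=(r[0] if q!="amber_brooch" and q!="silver_box" else (M["m10"]/M["m00"],M["m01"]/M["m00"]))
        print(q,n,m.sum(),np.array(ctr),ray(n,ctr,z))
        if n=="top" and q in("divider","case"): print([ray(n,k,z) for k in cv2.boxPoints(r)])
E
```

```text
amber_brooch [464.1 351.3   0. ] [460.4 372.1   0. ]
silver_box [447.1 247.6   0. ] [449.8 240.9   0. ]
divider [ 515.4 -300.8    0. ] [ 509.3 -299.9    0. ]
case [612.6 -35.2   0. ] [604.2 -48.8   0. ]
case_nest [611.9  -9.9   8. ] [610.9 -13.    8. ]
amber_brooch top 203 [105.3 210.3] [466.2 355.1  12.5]
amber_brooch side 142 [172.6 145.5] [464.7 348.8  12.5]
silver_box top 222 [152.8 216.6] [449.4 248.6  10. ]
silver_box side 162 [184.5 166.8] [448.8 246.4  10. ]
divider top 2783 [388.2 184. ] [ 512.6 -297.6    6. ]
[array([ 558.3, -218.1,    6. ]), array([ 568.3, -373.5,    6. ]), array([ 467. , -376.9,    6. ]), array([ 457.6, -222.6,    6. ])]
divider side 3660 [347.3 299.8] [ 514.1 -301.9    6. ]
case top 5327 [276.7 144.3] [602.3 -35.7  58. ]
[array([551.6,  70.3,  58. ]), array([696.2,  36.7,  58. ]), array([ 653.8, -143.3,   58. ]), array([ 509.3, -107.4,   58. ])]
case side 5003 [305.1 199.6] [587.1 -70.5  58. ]
```

```bash
python3 - <<'E'
from h import *
np.set_printoptions(precision=1,suppress=True)
c=arm.camera_model("top"); print("cam",-c["R"].T@c["t"])
def blob(n,near,R,lo,hi):
    im=arm.get_image(n); h=cv2.cvtColor(im,cv2.COLOR_RGB2HSV); m=cv2.inRange(h,lo,hi)
    k=np.zeros_like(m); cv2.circle(k,near,R,255,-1); m&=k
    return m
def show(l,m,n,z):
    ys,xs=np.nonzero(m); p=(xs.mean(),ys.mean()); r=cv2.minAreaRect(np.c_[xs,ys].astype(np.float32))
    print(l,n,len(xs),np.array(p),ray(n,p,z),"rect",[ray(n,q,z)[:2] for q in cv2.boxPoints(r)],"ctr",ray(n,r[0],z)[:2])
show("amber stone",blob("top",(105,210),14,(3,150,120),(22,255,255)),"top",20)
show("amber stone",blob("side",(173,146),12,(3,170,150),(22,255,255)),"side",20)
show("nest",blob("top",(264,144),20,(10,30,180),(35,160,255)),"top",7.5)
show("bar",blob("top",(390,184),20,(0,0,0),(180,255,60)),"top",32)
show("bar",blob("side",(347,295),25,(0,60,0),(20,255,100)),"side",26)
a=cv2.imread("pics/top0.png"); b=cv2.imread("pics/side0.png")
R=lambda i,x,y,w,h,s:cv2.resize(i[y:y+h,x:x+w],(w*s,h*s),interpolation=cv2.INTER_NEAREST)
v=np.vstack([np.hstack([R(a,230,100,100,90,4),R(a,350,155,90,90,4)]),np.hstack([R(a,90,195,100,50,4),R(b,300,260,90,50,4)])])
cv2.imwrite("pics/z.png",v)
E
```

```text
cam [ 421.3   29.5 1077.4]
amber stone top 130 [104.4 209.5] [467.9 354.9  20. ] rect [array([458.3, 380.3]), array([491.4, 376.8]), array([484.3, 324.3]), array([451.2, 327.9])] ctr [471.2 352.3]
amber stone side 62 [171.9 142.1] [466.1 354.   20. ] rect [array([452.2, 378. ]), array([485.2, 364.4]), array([472.6, 334.7]), array([440.2, 348.1])] ctr [462.5 356.2]
nest top 459 [266.5 143.9] [612.6 -15.2   7.5] rect [array([597. ,  17.9]), array([641.8,   7. ]), array([625.3, -60.2]), array([580.6, -49.1])] ctr [611.2 -21.1]
bar top 170 [390.4 183.5] [ 511.4 -294.7   32. ] rect [array([ 539.7, -284.8]), array([ 541.2, -301.6]), array([ 485.2, -305.2]), array([ 483.7, -288.4])] ctr [ 512.4 -295. ]
bar side 343 [346.1 295.3] [ 506.4 -304.1   26. ] rect [array([ 474.4, -294.6]), array([ 546. , -289.6]), array([ 539.8, -313.6]), array([ 469.7, -317.6])] ctr [ 506.9 -304. ]
```

View pics/z.png

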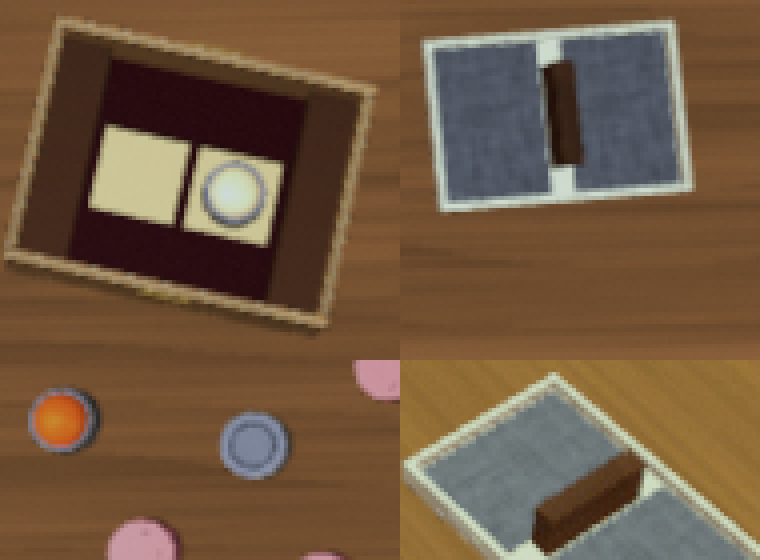

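Crops: the nest centre is near (264.4,143.1), and the case rim is centred near (277.8,142.7) with yaw about -13.3°. The divider is centred near (388.9,183.4) with yaw about 3.4°, and amber's bezel is at (105.4,209.8). These agree with the nest at about (613,-10), the divider at about (514,-299) and amber at about (466,353).

I'll turn to yaw about 76.7 (pinch along the case's x) while lowering.

>>> servo_tool --pt "0 0 0.15 0 0 1 60" --pt "0 0 0.15 0 0 1 60" --pt "0 0 0.15 0 0 1 60" --pt "0 0 0.15 0 0 1 60" --pt "0 0 0.15 0 0 1 60" --pt "0 0 0.15 0 0 1 60" --pt "0 0 0.15 0 0 1 60" --pt "0 0 0.15 0 0 1 60" --pt "0 0 0.15 0 0 1 60" --pt "0 0 0.15 0 0 1 60" --pt "0 0 0.15 0 0 1 60" --pt "0 0 0.15 0 0 1 60" --pt "0 0 0.15 0 0 1 60" --pt "0 0 0.15 0 0 1 60" --pt "0 0 0.15 0 0 1 60" --pt "0 0 0.15 0 0 1 60" --pt "0 0 0.15 0 0 1 60" --pt "0 0 0.15 0 0 0.9 60" --newtons 30

```text
clock: 3.6
eef_pos: [162.8, 655.2, 123.2]
tool_rot: [-180.0, -0.0, 76.4]
ft_force: [-0.5, 0.1, 0.9]
width: 60.2
finger_force: 0.0
```

```bash
cat > go.py <<'E'
import sys; from h import *
from scipy.spatial.transform import Rotation as Ro
s=arm.read_state(); t=np.array(list(map(float,sys.argv[1:4]))); R=Ro.from_euler("xyz",s["tool_rot"],degrees=True)
print("clk",round(s["clock"],2),"pos",s["eef_pos"].round(1),"rot",s["tool_rot"].round(2),"w",round(s["width"],1),"F",s["ft_force"].round(1),"j",s["joints"].round(0))
if len(sys.argv)>4:
    T=Ro.from_euler("xyz",[180,0,float(sys.argv[4])],degrees=True); print("turn units",((R.inv()*T).as_rotvec(degrees=True)/5).round(3))
    R=T
print("shift units at target rot" ,(R.inv().apply(t-s["eef_pos"])/40).round(3))
E
python3 go.py 466 353 120 76.7
```

```text
clk 3.6 pos [162.8 655.2 123.2] rot [-1.7999e+02 -1.0000e-02  7.6390e+01] w 60.2 F [-0.5  0.1  0.9] j [-91.  33.  17.  95. -12.  54. -84.]
turn units [-0.001 -0.002 -0.061]
shift units at target rot [-5.609  9.115  0.079]
```

>>> servo_tool --pt "-0.28 0.46 0 0 0 -0.06 60" --pt "-0.43 0.7 0 0 0 0 60" --pt "-0.43 0.7 0 0 0 0 60" --pt "-0.43 0.7 0 0 0 0 60" --pt "-0.43 0.7 0 0 0 0 60" --pt "-0.43 0.7 0 0 0 0 60" --pt "-0.43 0.7 0 0 0 0 60" --pt "-0.43 0.7 0 0 0 0 60" --pt "-0.43 0.7 0 0 0 0 60" --pt "-0.43 0.7 0 0 0 0 60" --pt "-0.43 0.7 0 0 0 0 60" --pt "-0.43 0.7 0 0 0 0 60" --pt "-0.43 0.7 0 0 0 0 60" --pt "-0.17 0.25 0 0 0 0 60" --pt "0 0 0 0 0 0 60" --pt "0 0 0 0 0 0 60"

```text
clock: 5.6
eef_pos: [465.4, 354.6, 123.3]
tool_rot: [-179.9, -0.0, 77.0]
ft_force: [-0.3, 0.4, 0.6]
width: 60.3
finger_force: 0.0
```

```bash
python3 go.py 466 353 8 76.7; python3 - <<'E'
from h import *
a=arm.get_image("top"); b=arm.get_image("side")
v=np.hstack([cv2.resize(a[160:260,60:170],None,fx=3.5,fy=3.5),cv2.resize(b[90:190,110:220],None,fx=3.5,fy=3.5)])
cv2.imwrite("pics/g1.png",v[:,:,::-1])
E
```

```text
clk 5.6 pos [465.4 354.6 123.3] rot [-1.7994e+02 -3.0000e-02  7.6970e+01] w 60.3 F [-0.3  0.4  0.6] j [-57.  26.  20. 108. -12.  49. -44.]
turn units [-0.012 -0.006  0.053]
shift units at target rot [-0.036  0.025  2.882]
```

View pics/g1.png

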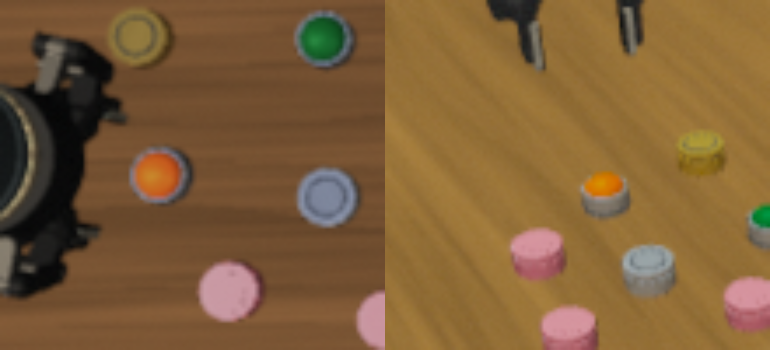

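Fingers hover at crop top (108,170) and side (583,59), while the brooch stays put at top (158,175). I'll check these against the projected TCP.

```bash
python3 - <<'E'
from h import *
u=np.array([.974,-.225,0])
for z in(123,131,140):
  for k in(-1,1):
    P=np.array([465.4,354.6,z])+k*u*32
    t=proj("top",P);s=proj("side",P)
    print(z,k,"top crop",((t-[60,160])*3.5).round(),"side crop",((s-[110,90])*3.5+[385,0]).round())
print(proj("top",[466,353,12]),proj("side",[466,353,12]))
E
```

```text
123 -1 top crop [ 88. 225.] side crop [542.  70.]
123 1 top crop [114. 117.] side crop [628.  55.]
131 -1 top crop [ 83. 225.] side crop [540.  60.]
131 1 top crop [109. 116.] side crop [627.  45.]
140 -1 top crop [ 77. 225.] side crop [539.  49.]
140 1 top crop [104. 115.] side crop [626.  34.]
[106.33520471 210.40936081] [172.34777181 144.78738781]
```

The projection matches, so I'll descend and grip.

>>> servo_tool --pt "-0.04 0.02 0.4 0 0 0 60" --pt "0 0 0.5 0 0 0 60" --pt "0 0 0.5 0 0 0 60" --pt "0 0 0.5 0 0 0 60" --pt "0 0 0.5 0 0 0 60" --pt "0 0 0.3 0 0 0 60" --pt "0 0 0.18 0 0 0 60" --pt "0 0 0 0 0 0 60" --pt "0 0 0 0 0 0 30" --pt "0 0 0 0 0 0 30" --pt "0 0 0 0 0 0 30" --pt "0 0 0 0 0 0 30" --pt "0 0 0 0 0 0 30" --pt "0 0 0 0 0 0 30" --newtons 30

```text
clock: 7.45
eef_pos: [467.5, 352.1, 9.0]
tool_rot: [180.0, -0.1, 76.8]
ft_force: [-0.9, -0.9, 5.7]
width: 34.4
finger_force: 30.0
```

>>> servo_tool --pt "0 0 -0.2 0 0 0 30" --pt "0 0 -0.5 0 0 0 30" --pt "0 0 -0.6 0 0 0 30" --pt "0 0 -0.6 0 0 0 30" --pt "0 0 -0.6 0 0 0 30" --pt "0 0 -0.3 0 0 0 30" --pt "0 0 0 0 0 0 30"

```text
clock: 8.32
eef_pos: [467.3, 352.1, 121.3]
tool_rot: [179.9, -0.1, 76.8]
ft_force: [-0.6, -1.0, -1.0]
width: 34.6
finger_force: 30.0
```

```bash
python3 go.py 613 -10 120 76.7
```

```text
clk 8.32 pos [467.3 352.1 121.3] rot [ 1.7994e+02 -1.1000e-01  7.6830e+01] w 34.6 F [-0.6 -1.  -1. ] j [-57.  26.  20. 108. -12.  48. -43.]
turn units [ 0.012 -0.023  0.026]
shift units at target rot [-7.972  5.627  0.032]
```

>>> servo_tool --pt "-0.28 0.2 0 0 0 0 30" --pt "-0.53 0.374 0 0 0 0 30" --pt "-0.53 0.374 0 0 0 0 30" --pt "-0.53 0.374 0 0 0 0 30" --pt "-0.53 0.374 0 0 0 0 30" --pt "-0.53 0.374 0 0 0 0 30" --pt "-0.53 0.374 0 0 0 0 30" --pt "-0.53 0.374 0 0 0 0 30" --pt "-0.53 0.374 0 0 0 0 30" --pt "-0.53 0.374 0 0 0 0 30" --pt "-0.53 0.374 0 0 0 0 30" --pt "-0.53 0.374 0 0 0 0 30" --pt "-0.53 0.374 0 0 0 0 30" --pt "-0.53 0.374 0 0 0 0 30" --pt "-0.53 0.374 0 0 0 0 30" --pt "-0.27 0.19 0 0 0 0 30" --pt "0 0 0 0 0 0 30" --pt "0 0 0 0 0 0 30"

```text
clock: 10.58
eef_pos: [612.9, -8.8, 119.6]
tool_rot: [-179.9, -0.0, 76.9]
ft_force: [-0.1, -0.1, -0.2]
width: 34.6
finger_force: 30.0
```

```bash
python3 go.py 613 -10 40 76.7; python3 - <<'E'
from h import *
a=arm.get_image("top"); b=arm.get_image("side")
v=np.hstack([cv2.resize(a[90:190,220:330],None,fx=3.5,fy=3.5),cv2.resize(b[110:210,240:350],None,fx=3.5,fy=3.5)])
cv2.imwrite("pics/g2.png",v[:,:,::-1])
m=sil("side","amber_brooch",proj("side",[613,-10,122]))
if m is not None:
    ys,xs=np.nonzero(m);p=(xs.mean(),ys.mean());print(m.sum(),p,ray("side",p,123),ray("side",p,118))
E
```

```text
clk 10.57 pos [612.9  -8.8 119.6] rot [-1.7992e+02 -3.0000e-02  7.6910e+01] w 34.6 F [-0.1 -0.1 -0.2] j [-20.  29.  23. 104. -14.  50.  -3.]
turn units [-0.015 -0.006  0.041]
shift units at target rot [-0.029  0.01   1.991]
133 (np.float64(299.89473684210526), np.float64(157.593984962406)) [614.30287865  -9.23488272 123.        ] [618.90949804  -3.53557944 118.        ]
```

View pics/g2.png

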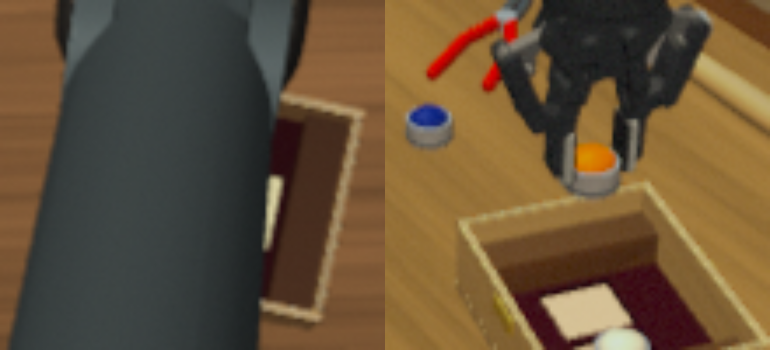

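Side crop: the brooch is held upright at (595,165) and the nest is centred at (586,310), i.e. side px (297.4,198.6), which agrees. Lowering.

>>> servo_tool --pt "-0.03 0.01 0.3 0 0 0 30" --pt "0 0 0.5 0 0 0 30" --pt "0 0 0.5 0 0 0 30" --pt "0 0 0.5 0 0 0 30" --pt "0 0 0.3 0 0 0 30" --pt "0 0 0.15 0 0 0 30" --pt "0 0 0.1 0 0 0 30" --pt "0 0 0.1 0 0 0 30" --pt "0 0 0.06 0 0 0 30" --pt "0 0 0.05 0 0 0 30" --pt "0 0 0 0 0 0 30" --pt "0 0 0 0 0 0 30"

```text
clock: 12.22
eef_pos: [613.6, -11.2, 17.8]
tool_rot: [180.0, -0.0, 76.8]
ft_force: [0.4, 0.4, 0.1]
width: 34.5
finger_force: 30.0
```

Another 1.5 mm, then release and lift.

>>> servo_tool --pt "0 0 0.04 0 0 0 30" --pt "0 0 0 0 0 0 30" --pt "0 0 0 0 0 0 55" --pt "0 0 0 0 0 0 55" --pt "0 0 0 0 0 0 55" --pt "0 0 0 0 0 0 55" --pt "0 0 -0.3 0 0 0 55" --pt "0 0 -0.6 0 0 0 55" --pt "0 0 -0.8 0 0 0 55" --pt "0 0 -0.8 0 0 0 55" --pt "0 0 -0.5 0 0 0 55" --pt "0 0 0 0 0 0 60"

```text
clock: 13.72
eef_pos: [614.9, -11.3, 138.5]
tool_rot: [179.7, -0.1, 76.8]
ft_force: [0.7, -0.6, 0.1]
width: 59.8
finger_force: 0.0
```

```bash
python3 go.py 513.5 -299 120 3.4; python3 - <<'E'
from h import *
b=arm.get_image("side")
m=sil("side","amber_brooch",proj("side",[613,-10,20]))
if m is not None:
    ys,xs=np.nonzero(m);p=(xs.mean(),ys.mean());print(m.sum(),p,ray("side",p,7+12.5))
h=cv2.cvtColor(b,cv2.COLOR_RGB2HSV); k=cv2.inRange(h,(3,170,150),(18,255,255)); k[:,:280]=0;k[:,315:]=0;k[:180]=0;k[:]=k
ys,xs=np.nonzero(k);print(len(xs),xs.mean(),ys.mean(),proj("side",[613,-10,28]),proj("side",[613,-10,34]))
E
```

```text
clk 13.72 pos [614.9 -11.3 138.5] rot [ 1.7975e+02 -9.0000e-02  7.6830e+01] w 59.8 F [ 0.7 -0.6  0.1] j [-20.  28.  24. 103. -14.  52.  -4.]
turn units [ 0.031 -0.048 14.686]
shift units at target rot [-2.957  7.029  0.462]
199 (np.float64(297.09547738693465), np.float64(195.67336683417085)) [610.78131045 -12.56654296  19.5       ]
67 297.6865671641791 194.22388059701493 [297.3931748  191.90113219] [297.52737054 189.86154447]
```

>>> servo_tool --pt "-0.3 -0.03 0 0 0 0 50" --pt "-0.58 -0.063 0 0 0 0 50" --pt "-0.58 -0.063 0 0 0 0 50" --pt "-0.58 -0.063 0 0 0 0 50" --pt "-0.58 -0.063 0 0 0 0 50" --pt "-0.58 -0.063 0 0 0 0 50" --pt "-0.58 -0.063 0 0 0 0 50" --pt "-0.58 -0.063 0 0 0 0 50" --pt "-0.58 -0.063 0 0 0 0 50" --pt "-0.58 -0.063 0 0 0 0 50" --pt "-0.58 -0.063 0 0 0 0 50" --pt "-0.58 -0.063 0 0 0 0 50" --pt "-0.58 -0.063 0 0 0 0 50" --pt "-0.32 -0.05 0 0 0 0 50"

```text
clock: 15.58
eef_pos: [509.6, -301.6, 135.8]
tool_rot: [-179.9, 0.0, 76.6]
ft_force: [0.4, -0.1, -0.3]
width: 49.8
finger_force: 0.0
```

>>> servo_tool --pt "0 0 0 0 0 0.98 50" --pt "0 0 0 0 0 0.98 50" --pt "0 0 0 0 0 0.98 50" --pt "0 0 0 0 0 0.98 50" --pt "0 0 0 0 0 0.98 50" --pt "0 0 0 0 0 0.98 50" --pt "0 0 0 0 0 0.98 50" --pt "0 0 0 0 0 0.98 50" --pt "0 0 0 0 0 0.98 50" --pt "0 0 0 0 0 0.98 50" --pt "0 0 0 0 0 0.98 50" --pt "0 0 0 0 0 0.98 50" --pt "0 0 0 0 0 0.98 50" --pt "0 0 0 0 0 0.98 50" --pt "0 0 0 0 0 0.97 50" --pt "0 0 0 0 0 0 50" --pt "0 0 0 0 0 0 50"

```text
clock: 17.7
eef_pos: [511.6, -298.9, 135.9]
tool_rot: [-180.0, 0.0, 3.4]
ft_force: [0.4, 0.1, -0.6]
width: 50.0
finger_force: 0.0
```

```bash
python3 go.py 513.5 -299 11 3.4; python3 - <<'E'
from h import *
a=arm.get_image("top"); b=arm.get_image("side")
v=np.hstack([cv2.resize(a[85:195,220:330],None,fx=3.5,fy=3.5),cv2.resize(b[160:270,240:350],None,fx=3.5,fy=3.5)])
cv2.imwrite("pics/g3.png",v[:,:,::-1])
for z in(19.5,):
  for n in("top","side"):
    m=sil(n,"amber_brooch",proj(n,[613,-10,20]))
    if m is not None:
        ys,xs=np.nonzero(m);p=(xs.mean(),ys.mean());print(n,m.sum(),p,ray(n,p,z))
E
```

```text
clk 17.7 pos [ 511.6 -298.9  135.9] rot [-1.7998e+02  1.0000e-02  3.4400e+00] w 50.0 F [ 0.4  0.1 -0.6] j [ -7.  31.  45. 107. -27.  54. -35.]
turn units [-0.004  0.003  0.008]
shift units at target rot [0.047 0.006 3.123]
top 213 (np.float64(263.1924882629108), np.float64(143.04694835680752)) [612.57602575  -7.03628156  19.5       ]
side 217 (np.float64(297.3271889400922), np.float64(195.64055299539172)) [611.30426125 -12.76139699  19.5       ]
```

View pics/g3.png

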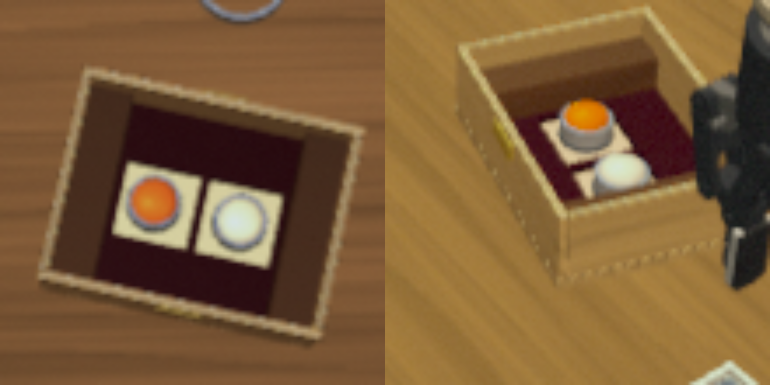

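The amber brooch lies flat inside the nest, at top crop (154,202) with the nest centred at (156,205). Now I'll descend onto the divider bar.

>>> servo_tool --pt "0.05 0.01 0.3 0 0 0 50" --pt "0 0 0.5 0 0 0 50" --pt "0 0 0.6 0 0 0 50" --pt "0 0 0.6 0 0 0 50" --pt "0 0 0.5 0 0 0 50" --pt "0 0 0.35 0 0 0 50" --pt "0 0 0.2 0 0 0 50" --pt "0 0 0.07 0 0 0 50" --pt "0 0 0 0 0 0 50" --pt "0 0 0 0 0 0 0" --pt "0 0 0 0 0 0 0" --pt "0 0 0 0 0 0 0" --pt "0 0 0 0 0 0 0" --pt "0 0 0 0 0 0 0" --pt "0 0 0 0 0 0 0" --pt "0 0 0 0 0 0 0" --newtons 60

```text
clock: 19.9
eef_pos: [514.3, -299.3, 11.9]
tool_rot: [180.0, -0.1, 3.4]
ft_force: [-0.7, -0.1, 6.5]
width: 10.5
finger_force: 61.9
```

>>> servo_tool --pt "0 0 -0.2 0 0 0 0" --pt "0 0 -0.5 0 0 0 0" --pt "0 0 -0.6 0 0 0.5 0" --pt "0 0 -0.6 0 0 0.6 0" --pt "0 0 -0.6 0 0 0.6 0" --pt "0 0 -0.3 0 0 0.6 0" --pt "0 0 0 0 0 0.6 0" --pt "0 0 0 0 0 0.45 0" --pt "0 0 0 0 0 0 0"

```text
clock: 21.02
eef_pos: [513.9, -298.9, 123.5]
tool_rot: [-180.0, 0.0, -13.4]
ft_force: [-0.1, 0.1, -3.1]
width: 10.4
finger_force: 60.9
```

```bash
python3 go.py 606.5 -37.5 120 -13.4; python3 - <<'E'
from h import *
a=arm.get_image("side"); arm.get_image("top")
for n in("side","top"):
  m=sil(n,"divider",proj(n,[514,-299,115]))
  if m is not None:
    ys,xs=np.nonzero(m); r=cv2.minAreaRect(np.c_[xs,ys].astype(np.float32)); print(n,m.sum(),r, [ray(n,q,121).round(1) for q in cv2.boxPoints(r)])
E
```

```text
clk 21.02 pos [ 513.9 -298.9  123.5] rot [-180.      0.    -13.35] w 10.4 F [-0.1  0.1 -3.1] j [ -9.  34.  49. 107. -31.  54. -48.]
turn units [-0.001  0.001  0.009]
shift units at target rot [ 0.738 -6.895  0.088]
side 3243 ((354.3422546386719, 257.78424072265625), (88.60150909423828, 56.75056457519531), 57.771244049072266) [array([ 476.9, -213.7,  121. ]), array([ 607.5, -196.2,  121. ]), array([ 543.3, -384.3,  121. ]), array([ 435.3, -388.5,  121. ])]
```

>>> servo_tool --pt "0.03 -0.25 0 0 0 0 0" --pt "0.053 -0.49 0 0 0 0 0" --pt "0.053 -0.49 0 0 0 0 0" --pt "0.053 -0.49 0 0 0 0 0" --pt "0.053 -0.49 0 0 0 0 0" --pt "0.053 -0.49 0 0 0 0 0" --pt "0.053 -0.49 0 0 0 0 0" --pt "0.053 -0.49 0 0 0 0 0" --pt "0.053 -0.49 0 0 0 0 0" --pt "0.053 -0.49 0 0 0 0 0" --pt "0.053 -0.49 0 0 0 0 0" --pt "0.053 -0.49 0 0 0 0 0" --pt "0.053 -0.49 0 0 0 0 0" --pt "0.053 -0.49 0 0 0 0 0" --pt "0.02 -0.27 0 0 0 0 0" --pt "0 0 0 0 0 0 0" --pt "0 0 0 0 0 0 0"

```text
clock: 23.35
eef_pos: [606.1, -38.8, 123.4]
tool_rot: [180.0, -0.0, -13.4]
ft_force: [-1.0, -0.7, -1.7]
width: 10.5
finger_force: 60.9
```

```bash
python3 go.py 606.5 -37.5 49 -13.4; python3 - <<'E'
from h import *
b=arm.get_image("side"); a=arm.get_image("top")
v=np.hstack([cv2.resize(a[80:200,210:350],None,fx=2.8,fy=2.8),cv2.resize(b[110:250,230:370],None,fx=2.8,fy=2.4)])
cv2.imwrite("pics/g4.png",v[:,:,::-1])
E
```

```text
clk 23.35 pos [606.1 -38.8 123.4] rot [179.97  -0.   -13.45] w 10.5 F [-1.  -0.7 -1.7] j [-35.  35.  50. 106. -32.  55. -74.]
turn units [ 0.007 -0.    -0.009]
shift units at target rot [ 0.003 -0.035  1.859]
```

View pics/g4.png

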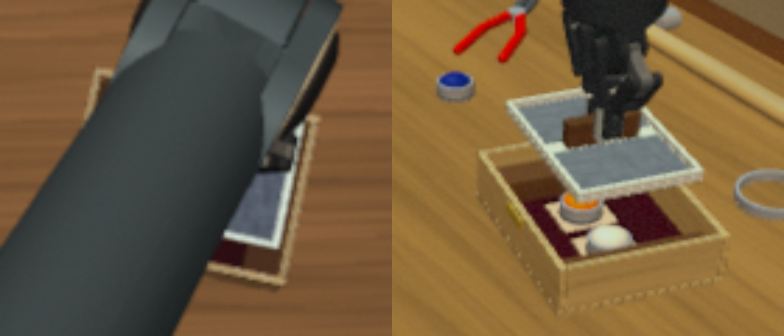

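```bash
python3 - <<'E'
from h import *
def px(c): return ((c[0]-392)/2.8+230-.5,c[1]/2.4+110-.5)
P=np.array([ray("side",px(c),123.5)[:2] for c in((508,103),(628,88),(702,176),(577,193))]); print(P.round(),P.mean(0))
Q=np.array([ray("side",px(c),58)[:2] for c in((478,151),(726,236),(562,286))]); print(Q.round(),(Q[0]+Q[1])/2)
E
```

```text
[[ 572.   42.]
 [ 668.   10.]
 [ 628. -128.]
 [ 538.  -97.]] [601.36465314 -43.4955409 ]
[[ 560.   66.]
 [ 648. -143.]
 [ 505. -129.]] [604.14450486 -38.38981719]
```

>>> servo_tool --pt "0.03 -0.06 0.2 0 0 0 0" --pt "0 0 0.35 0 0 0 0" --pt "0 0 0.35 0 0 0 0" --pt "0 0 0.3 0 0 0 0" --pt "0 0 0.2 0 0 0 0" --pt "0 0 0.15 0 0 0 0" --pt "0 0 0.1 0 0 0 0" --pt "0 0 0.1 0 0 0 0" --pt "0 0 0.05 0 0 0 0" --pt "0 0 0 0 0 0 0" --pt "0 0 0 0 0 0 0"

```text
clock: 24.82
eef_pos: [608.3, -35.8, 51.5]
tool_rot: [-180.0, -0.0, -13.4]
ft_force: [0.6, -0.4, -1.0]
width: 10.9
finger_force: 60.9
```

>>> servo_tool --pt "0 0 0.03 0 0 0 0" --pt "0 0 0.01 0 0 0 0" --pt "0 0 0 0 0 0 0" --pt "0 0 0 0 0 0 0"

```text
clock: 25.32
eef_pos: [608.2, -35.7, 49.9]
tool_rot: [-180.0, -0.0, -13.4]
ft_force: [-0.2, 0.6, 3.2]
width: 10.4
finger_force: 61.3
```

>>> servo_tool --pt "0 0 0 0 0 0 40" --pt "0 0 0 0 0 0 40" --pt "0 0 0 0 0 0 40" --pt "0 0 0 0 0 0 40" --pt "0 0 -0.3 0 0 0 40" --pt "0 0 -0.6 0 0 0 40" --pt "0 0 -0.8 0 0 0 40" --pt "0 0 -0.6 0 0 0 60" --pt "0 0 0 0 0 0 60"

```text
clock: 26.45
eef_pos: [609.6, -36.2, 144.2]
tool_rot: [-179.9, -0.3, -13.4]
ft_force: [-0.5, -0.2, -0.1]
width: 60.1
finger_force: 0.0
```

```bash
python3 go.py 449 247.5 120 76.7; python3 go.py 449 247.5 120
```

```text
clk 26.45 pos [609.6 -36.2 144.2] rot [-179.92   -0.26  -13.37] w 60.1 F [-0.5 -0.2 -0.1] j [-36.  34.  51. 104. -31.  57. -75.]
turn units [  0.028  -0.053 -18.015]
shift units at target rot [ 5.979 -5.538  0.606]
clk 26.45 pos [609.6 -36.2 144.2] rot [-179.92   -0.26  -13.37] w 60.1 F [-0.5 -0.2 -0.1] j [-36.  34.  51. 104. -31.  57. -75.]
shift units at target rot [-5.548 -5.971  0.589]
```

>>> servo_tool --pt "-0.2 -0.22 0 0 0 0 60" --pt "-0.4 -0.43 0 0 0 0 60" --pt "-0.4 -0.43 0 0 0 0 60" --pt "-0.4 -0.43 0 0 0 0 60" --pt "-0.4 -0.43 0 0 0 0 60" --pt "-0.4 -0.43 0 0 0 0 60" --pt "-0.4 -0.43 0 0 0 0 60" --pt "-0.4 -0.43 0 0 0 0 60" --pt "-0.4 -0.43 0 0 0 0 60" --pt "-0.4 -0.43 0 0 0 0 60" --pt "-0.4 -0.43 0 0 0 0 60" --pt "-0.4 -0.43 0 0 0 0 60" --pt "-0.4 -0.43 0 0 0 0 60" --pt "-0.4 -0.43 0 0 0 0 60" --pt "-0.15 -0.16 0 0 0 0 60"

```text
clock: 28.32
eef_pos: [445.4, 249.3, 140.6]
tool_rot: [179.9, 0.1, -13.2]
ft_force: [0.2, 0.3, -0.9]
width: 59.9
finger_force: 0.0
```

>>> servo_tool --pt "0 0 0 0 0 -1 60" --pt "0 0 0 0 0 -1 60" --pt "0 0 0 0 0 -1 60" --pt "0 0 0 0 0 -1 60" --pt "0 0 0 0 0 -1 60" --pt "0 0 0 0 0 -1 60" --pt "0 0 0 0 0 -1 60" --pt "0 0 0 0 0 -1 60" --pt "0 0 0 0 0 -1 60" --pt "0 0 0 0 0 -1 60" --pt "0 0 0 0 0 -1 60" --pt "0 0 0 0 0 -1 60" --pt "0 0 0 0 0 -1 60" --pt "0 0 0 0 0 -1 60" --pt "0 0 0 0 0 -1 60" --pt "0 0 0 0 0 -1 60" --pt "0 0 0 0 0 -1 60" --pt "0 0 0 0 0 -1 60" --pt "0 0 0 0 0 0 60"

```text
clock: 30.7
eef_pos: [447.1, 247.2, 141.3]
tool_rot: [-180.0, 0.0, 76.5]
ft_force: [-0.1, 0.5, 0.2]
width: 59.9
finger_force: 0.0
```

```bash
python3 go.py 449 247.5 8 76.7; python3 - <<'E'
from h import *
a=arm.get_image("top"); b=arm.get_image("side")
v=np.hstack([cv2.resize(a[90:190,220:330],None,fx=3.5,fy=3.5),cv2.resize(b[150:250,240:350],None,fx=3.5,fy=3.5)])
cv2.imwrite("pics/g5.png",v[:,:,::-1])
for n in("top","side"):
    m=sil(n,"silver_box",proj(n,[449,247.5,10]))
    if m is not None:
        ys,xs=np.nonzero(m);p=(xs.mean(),ys.mean());print(n,m.sum(),p,ray(n,p,10),b[int(p[1]),int(p[0])] if n=="side" else a[int(p[1]),int(p[0])])
    m=sil(n,"divider",proj(n,[607,-37,44]))
    if m is not None:
        r=cv2.minAreaRect(np.argwhere(m)[:,::-1].astype(np.float32));print(n,m.sum(),r,ray(n,r[0],48))
E
```

```text
clk 30.7 pos [447.1 247.2 141.3] rot [-1.7996e+02  4.0000e-02  7.6530e+01] w 59.9 F [-0.1  0.5  0.2] j [-60.  20.  33. 117. -14.  48. -33.]
turn units [-0.007  0.008 -0.033]
shift units at target rot [0.017 0.045 3.332]
top 225 (np.float64(153.4488888888889), np.float64(216.35111111111112)) [450.00947044 247.21883962  10.        ] [131 140 162]
top 2974 ((275.42413330078125, 143.32864379882812), (67.08308410644531, 45.721435546875), 12.994617462158203) [606.25966318 -33.5241232   48.        ]
side 220 (np.float64(184.69545454545454), np.float64(166.21363636363637)) [450.2551019  248.29119604  10.        ] [139 146 147]
side 2017 ((302.6538391113281, 193.2307586669922), (62.126426696777344, 42.434566497802734), 56.3099365234375) [604.05879984 -40.04816803  48.        ]
```

View pics/g5.png

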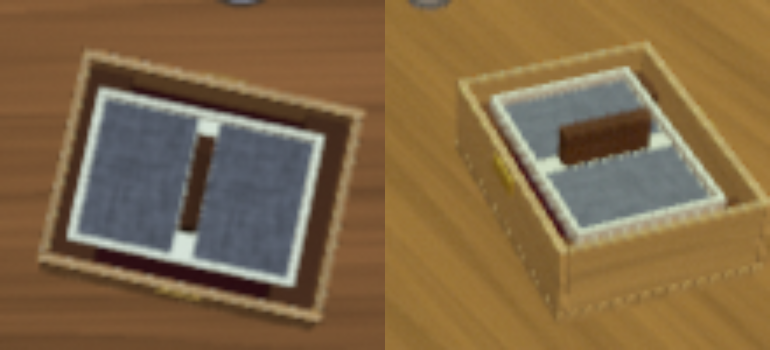

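The divider sits level and aligned inside the case. Next the silver box.

>>> servo_tool --pt "0.02 0.07 0.4 0 0 0 60" --pt "0 0 0.6 0 0 0 60" --pt "0 0 0.6 0 0 0 60" --pt "0 0 0.6 0 0 0 60" --pt "0 0 0.5 0 0 0 60" --pt "0 0 0.4 0 0 0 60" --pt "0 0 0.2 0 0 0 60" --pt "0 0 0 0 0 0 60" --pt "0 0 0 0 0 0 30" --pt "0 0 0 0 0 0 30" --pt "0 0 0 0 0 0 30" --pt "0 0 0 0 0 0 30" --pt "0 0 0 0 0 0 30" --pt "0 0 0 0 0 0 30" --newtons 30

```text
clock: 32.75
eef_pos: [450.8, 248.4, 10.5]
tool_rot: [180.0, -0.1, 76.6]
ft_force: [-1.4, -0.2, 6.9]
width: 36.1
finger_force: 30.0
```

>>> servo_tool --pt "0 0 -0.2 0 0 0 30" --pt "0 0 -0.5 0 0 0 30" --pt "0 0 -0.6 0 0 0 30" --pt "0 0 -0.6 0 0 0 30" --pt "0 0 -0.6 0 0 0 30" --pt "0 0 -0.5 0 0 0 30" --pt "0 0 -0.2 0 0 0 30" --pt "0 0 0 0 0 0 30"

```text
clock: 33.75
eef_pos: [450.2, 248.2, 137.9]
tool_rot: [180.0, -0.0, 76.6]
ft_force: [0.1, 0.5, -0.7]
width: 36.0
finger_force: 30.1
```

```bash
python3 go.py 615.3 2 130
```

```text
clk 33.75 pos [450.2 248.2 137.9] rot [ 1.7999e+02 -4.0000e-02  7.6650e+01] w 36.0 F [ 0.1  0.5 -0.7] j [-60.  20.  33. 117. -15.  47. -32.]
shift units at target rot [-5.035  5.437  0.195]
```

>>> servo_tool --pt "-0.2 0.2 0 0 0 0 30" --pt "-0.36 0.39 0 0 0 0 30" --pt "-0.36 0.39 0 0 0 0 30" --pt "-0.36 0.39 0 0 0 0 30" --pt "-0.36 0.39 0 0 0 0 30" --pt "-0.36 0.39 0 0 0 0 30" --pt "-0.36 0.39 0 0 0 0 30" --pt "-0.36 0.39 0 0 0 0 30" --pt "-0.36 0.39 0 0 0 0 30" --pt "-0.36 0.39 0 0 0 0 30" --pt "-0.36 0.39 0 0 0 0 30" --pt "-0.36 0.39 0 0 0 0 30" --pt "-0.36 0.39 0 0 0 0 30" --pt "-0.36 0.39 0 0 0 0 30" --pt "-0.16 0.17 0.1 0 0 0 30" --pt "0 0 0.1 0 0 0 30" --pt "0 0 0 0 0 0 30"

```text
clock: 35.88
eef_pos: [614.4, 2.5, 128.7]
tool_rot: [-179.9, 0.0, 76.7]
ft_force: [-0.2, -0.3, -0.5]
width: 36.4
finger_force: 30.1
```

```bash
python3 go.py 615.3 2 54.5 76.7; python3 - <<'E'
from h import *
b=arm.get_image("side")
cv2.imwrite("pics/g6.png",cv2.resize(b[110:230,230:370],None,fx=4,fy=4)[:,:,::-1])
E
```

```text
clk 35.88 pos [614.4   2.5 128.7] rot [-179.87    0.     76.68] w 36.4 F [-0.2 -0.3 -0.5] j [-28.  30.  33. 104. -20.  52.   1.]
turn units [-0.026  0.    -0.003]
shift units at target rot [-0.007  0.023  1.854]
```

View pics/g6.png

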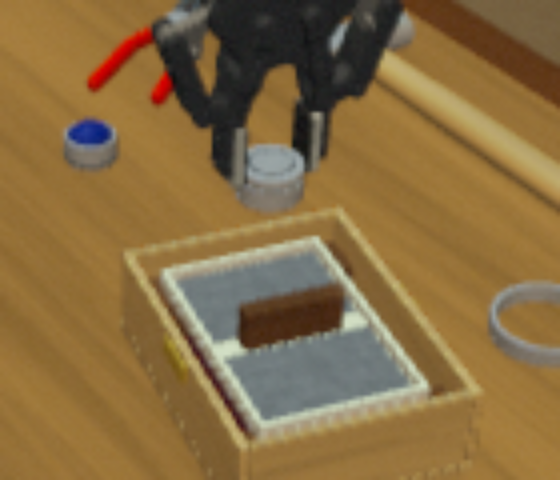

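The silver box is held upright at crop (270,178), above the far compartment. Lowering.

>>> servo_tool --pt "0 0.02 0.2 0 0 0 30" --pt "0 0 0.4 0 0 0 30" --pt "0 0 0.4 0 0 0 30" --pt "0 0 0.3 0 0 0 30" --pt "0 0 0.2 0 0 0 30" --pt "0 0 0.15 0 0 0 30" --pt "0 0 0.1 0 0 0 30" --pt "0 0 0.05 0 0 0 30" --pt "0 0 0 0 0 0 30" --pt "0 0 0 0 0 0 30"

```text
clock: 37.17
eef_pos: [616.3, 1.4, 57.9]
tool_rot: [180.0, -0.0, 76.6]
ft_force: [0.3, -0.8, 0.1]
width: 36.4
finger_force: 30.1
```

>>> servo_tool --pt "0 0 0.03 0 0 0 30" --pt "0 0 0.03 0 0 0 30" --pt "0 0 0.02 0 0 0 30" --pt "0 0 0 0 0 0 30"

```text
clock: 37.67
eef_pos: [616.1, 1.5, 54.6]
tool_rot: [-180.0, -0.0, 76.6]
ft_force: [-1.1, -0.1, 2.5]
width: 36.4
finger_force: 30.3
```

Contact. Release and rise, then back off to clear the view.

>>> servo_tool --pt "0 0 0 0 0 0 46" --pt "0 0 0 0 0 0 46" --pt "0 0 0 0 0 0 46" --pt "0 0 -0.2 0 0 0 46" --pt "0 0 -0.4 0 0 0 46" --pt "0 0 -0.6 0 0 0 46" --pt "0 0 -0.8 0 0 0 46" --pt "0 0 -0.8 0 0 0 46" --pt "0.5 0 0 0 0 0 46" --pt "0.8 0 0 0 0 0 46" --pt "0.8 0 0 0 0 0 46" --pt "0.8 0 0 0 0 0 46" --pt "0.8 0 0 0 0 0 46" --pt "0.8 0 0 0 0 0 46" --pt "0 0 0 0 0 0 46" --pt "0 0 0 0 0 0 46"

```text
clock: 39.67
eef_pos: [657.3, 176.2, 166.1]
tool_rot: [-180.0, 0.1, 76.6]
ft_force: [0.4, -0.8, -0.3]
width: 46.4
finger_force: 0.0
```

```bash
python3 go.py 600 150 150; python3 - <<'E'
from h import *
a=arm.get_image("top"); b=arm.get_image("side")
v=np.hstack([cv2.resize(a[90:190,220:330],None,fx=3.5,fy=3.5),cv2.resize(b[150:250,240:350],None,fx=3.5,fy=3.5)])
cv2.imwrite("pics/g7.png",v[:,:,::-1])
for n in("top","side"):
    m=sil(n,"silver_box",proj(n,[615,2,54]))
    if m is not None:
        ys,xs=np.nonzero(m);p=(xs.mean(),ys.mean());print(n,m.sum(),p,ray(n,p,54))
E
```

```text
clk 39.67 pos [657.3 176.2 166.1] rot [-1.7996e+02  6.0000e-02  7.6630e+01] w 46.4 F [ 0.4 -0.8 -0.3] j [-41.  34.  33.  92. -20.  60. -15.]
shift units at target rot [-0.967 -1.241  0.404]
top 239 (np.float64(259.8535564853556), np.float64(139.35564853556485)) [614.81445317   1.40498852  54.        ]
side 171 (np.float64(295.9824561403509), np.float64(178.60233918128654)) [619.05439398   5.84248608  54.        ]
```

View pics/g7.png

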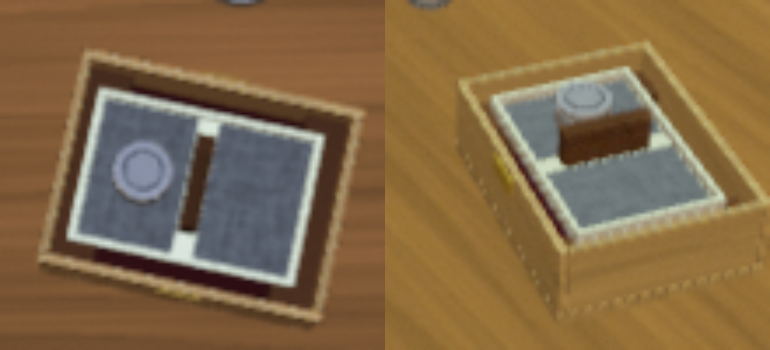

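The pill box stands upright in the compartment at top crop (143,170), and the divider has not moved. Handing in.

```bash
python3 -c "
from workcell import arm; print(arm.sign_off())"
```

```text
the job is handed in; nothing more can be done
None
```

I handed the job in at about 40 s: the pictures show the amber brooch flat in its nest (seen before the divider covered it), the divider level on the ledges and the silver pill box upright in the +y compartment. The hand-in returned no verdict.

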